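# Regrip the desoldering pump in the sloping rest and pack it in the tube pot

## Task

Put the desoldering pump away upright, nozzle down, in the one free place among the six solder tubes in the round pot. It lies flat, so first lay it in the sloping rest with its nozzle down against the stop and let go of it, then take it again at the new angle. Lower it by hand right to the floor of the pot rather than dropping it, keep the tubes standing in the pot, and do not shift the reel, bottle, carton or tape roll.

Things in the scene. Friction and masses are not known exactly. Their poses are not given: they have to be found in the camera images.
- pump_mid (a point): Middle of the desoldering pump: a round tool 190 mm long, 24 mm diameter, about 90 g, balanced about its middle, lying flat at the start. White nozzle, blue barrel, black sleeve, small red end button. The point is on its axis, 95 mm from either end; x runs along the tool from nozzle to button.
- pump_tip (a point): Centre of the blunt end (10 mm wide) of the pump's white nozzle, on the axis. The nozzle is 22 mm long and widens to the 24 mm barrel. Axes as for pump_mid.
- pump_top (a point): Centre of the outer face of the pump's red button (14 mm wide, 6 mm long), on the axis. Below the button comes the 24 mm black sleeve, 42 mm long, then the blue barrel.
- cradle: Orange 45 degree cradle of the sloping tool rest. x runs up the slope along the axis a 24 mm tool takes when lying in it, y is level, z leans out of the open side, square to the slope. Origin: on that axis, on the face of the orange stop plate (36 mm wide) where the tool's lower end stands, 48 mm above the bench. A tool let go in it may stick or slide down to the stop.
- saddle_low (a point): Lower V saddle of the cradle: 90 degree V, 12 mm thick along the slope, reaching 27 mm to either side and 7 mm above the tool's axis. The point is on the tool's axis, 45 mm up from the stop. Under the tool a 14 mm wide bar runs along the slope, its near face 28 mm below the axis.
- saddle_high (a point): Upper V saddle, like the lower, 125 mm up from the stop on the tool's axis. Between the saddles (68 mm) and above the upper one the tool is free all round for fingers, but for the bar below it.
- rest: Dark steel base plate of the sloping rest, 200 x 100 x 12 mm, fixed to the bench. Origin: centre of its underside; x points level, towards the cradle's upper end.
- pot: Round grey open pot fixed to the bench: 87 mm outside, 79 mm inside, 92 mm high, floor 5 mm thick. Origin: centre of its underside, z up. It takes seven 24 mm cylinders, one in the middle and six round it, 26.5 mm out and 60 degrees apart, with about 2.5 mm between them. One place of the outer ring, in any direction, is empty; tubes fill the others.
- tube0_mid (a point): A solder tube standing in the pot, in the middle place: 24 mm diameter, 110 mm long, 60 g, loose. The point is its centre, half-way up; z runs along it, up.
- tube1_mid (a point): A solder tube standing in the pot, in the outer ring: 24 mm diameter, 110 mm long, 60 g, loose. The point is its centre, half-way up; z runs along it, up.
- tube2_mid (a point): A solder tube standing in the pot, in the outer ring: 24 mm diameter, 110 mm long, 60 g, loose. The point is its centre, half-way up; z runs along it, up.
- tube3_mid (a point): A solder tube standing in the pot, in the outer ring: 24 mm diameter, 110 mm long, 60 g, loose. The point is its centre, half-way up; z runs along it, up.
- tube4_mid (a point): A solder tube standing in the pot, in the outer ring: 24 mm diameter, 110 mm long, 60 g, loose. The point is its centre, half-way up; z runs along it, up.
- tube5_mid (a point): A solder tube standing in the pot, in the outer ring: 24 mm diameter, 110 mm long, 60 g, loose. The point is its centre, half-way up; z runs along it, up.
- spool_mid (a point): Bystander: solder reel, bare metal, 56 mm across, 44 mm high, standing on its flange. The point is its centre.
- flux_mid (a point): Bystander: small amber bottle with a black cap, 36 mm across, 85 mm high. The point is its centre.
- carton_mid (a point): Bystander: flat cardboard box, 100 x 130 x 45 mm. The point is its centre.
- tape_mid (a point): Bystander: red roll of tape lying flat, 70 mm across, 18 mm high. The point is its centre.
Things that resemble listed ones, but are neither listed nor needed, are in the scene too. Of the things that look like the part that bears pump_mid, the largest one is meant.

How it is judged:
On the way, in this order (a step that is already met when the one before it is completed fails the run):
1. the pump lies in the cradle, nozzle down against the stop (within 10 mm), along the slope (within 0.1 rad), let go (distance between pump_tip and cradle below 0.01 m and angle between the x axis of pump_mid and the x axis of cradle, either way round below 0.1 rad and x of pump_top in the frame of cradle above 0.17 m and contact force between pump and the fingers below 0.05 N), for 0.3 s.
2. the pump, still held in the fingers, is lowered upright in the pot until its nozzle is within 20 mm of the pot's floor (z of pump_tip in the frame of pot below 0.025 m and horizontal distance between pump_tip and pot below 0.036 m and angle between pump_mid's own x axis and vertical below 0.25 rad and contact force between pump and the fingers above 0.5 N), for 0.05 s.
At the end, for the whole second after the job is handed in: The pump stands in the pot, nozzle on the pot's floor (tip within 7 mm of it, inside the pot), upright within 0.22 rad and at rest, with all six tubes still standing on the pot's floor, inside it and upright within 0.22 rad (z of pump_tip in the frame of pot below 0.012 m and horizontal distance between pump_tip and pot below 0.036 m and angle between pump_mid's own x axis and vertical below 0.22 rad and linear speed of pump below 0.02 m/s and z of each of tube0_mid, tube1_mid, tube2_mid, tube3_mid, tube4_mid, tube5_mid in the frame of pot below 0.068 m and horizontal distance between each of tube0_mid, tube1_mid, tube2_mid, tube3_mid, tube4_mid, tube5_mid and pot below 0.032 m and angle between each of tube0_mid, tube1_mid, tube2_mid, tube3_mid, tube4_mid, tube5_mid's own z axis and vertical below 0.22 rad); the robot touches nothing.
It fails at once if a bystander (reel, bottle, carton or tape roll) is shifted by more than 25 mm (distance of any of spool_mid, flux_mid, carton_mid, tape_mid from where it was at the start of the episode above 0.025 m).
It fails at once if a solder tube is pulled out of the pot or tipped (raised more than 30 mm or leaning more than 0.5 rad) (z of any of tube0_mid, tube1_mid, tube2_mid, tube3_mid, tube4_mid, tube5_mid in the frame of pot above 0.09 m or angle between any of tube0_mid, tube1_mid, tube2_mid, tube3_mid, tube4_mid, tube5_mid's own z axis and vertical above 0.5 rad).
It also fails if it takes over 64 s, if anything falls off the work surface, if the arm or the gripper's body presses on something with over 40 N, if the wrist force passes 120 N, or if a joint passes its speed limit or range.

## Robot

A 7-joint arm with a two-finger parallel gripper is mounted at the origin on the work surface. World frame = base frame: x ahead of the robot, y to its left, z up, the work surface at z = 0. Lengths are in m, angles in rad, forces in N, time in s.
With the tool pointing down it reaches from about 0.425 to 0.825 m from the base axis. Payload 3.6 kg.
Tool frame: the origin (TCP) lies between the finger pads; the fingertips stand arm.nose_length ahead of it and the grasp point (between the pads) lies 6 mm ahead of it (arm.nose_length is the distance from the TCP to the fingertips, in m); z points along the fingers, y is the line along which they close (so a half turn about z gives the same grasp; the last joint's range is limited). The gripper opens to 93 mm and grips with 3 to 60 N. Pads are 15 mm wide; open, the fingers measure 128 mm over their backs; the gripper's body (75 mm by 188 mm) begins 65 mm behind the grasp point.
Start: joints at [-1.363, 0.615, -0.013, 1.423, 0.008, 1.103, -0.04], TCP at [0.151, 0.632, 0.244] pointing down, gripper open.
Joint ranges: [-3.12, 3.12], [-0.3, 2.06], [-1.34, 1.32], [0.26, 2.42], [-1.36, 4.5], [0.01, 1.98], [-2.84, 2.84]. Speed limits (rad/s): [2.79, 2.79, 3.14, 3.14, 3.14, 3.14, 3.14].

## Interface

Orientations are given as a 3x3 rotation matrix whose columns are the frame's x, y, z axes.
In Python, from workcell import arm gives the robot as it stands.
- The arm moves only by the tool play_rows, never from a script. Its argument "motion" is a list of rows, each an object of numbers: "tx", "ty", "tz": the shift along the tool's x, y, z in mm; "wx", "wy", "wz": the turn, a rotation vector about the tool's x, y, z in rad. In form: [{"tx": .., "ty": .., "tz": .., "wx": .., "wy": .., "wz": ..}, ...]. A call has 1 to 12 rows; each row shifts and turns the commanded pose from where the row before left it, along the tool's axes as they then stand; what a row does not reach is not made up. A row lasts 1/12 s, in which the tool goes at most 41.7 mm and 7.16 degrees, less where a joint would pass 70% of its speed; a pose out of reach is approached as far as the arm can. A call with a gripper value outside its range is refused whole. "grip" is the closure in counts, from 0 (fully open) to 255 (shut), set as the call begins (left out, the last holds). The fingers move at their own pace and stop on an object; "force" is the grip in N (left out, the last holds). Time passes only in rows, so rows that do not move let the fingers close. It gives the time, the measured TCP pose, the force, the opening and the grip force at its end, in the units of the state.
- arm.get_state(): the state, without advancing time (a new reading comes with each control period).
- arm.get_image(name): name is "scene" or "top" or "wrist"; returns a dict with "frame" (384x512x3 uint8, red, green, blue), "fx", "fy", "cx", "cy" (pixels), "cam_to_world" (4x4, takes a point from camera to world coordinates). Camera axes: x right, y down, z forward; pixel columns grow to the right and rows downward; lengths in m; the calibration is good to about 2 mm. The wrist camera is an equidistant fisheye: a pixel r from the principal point sees the ray r / f radians off the axis. A picture is of the moment at which its call begins. There is no depth.
- arm.sign_off(): hands the job in; it is judged then, once.
The state is a dict: "t": time; "joints": joint angles; "qd": joint speeds; "joint_torque": joint torques, N m; "tcp_pos": TCP position; "orientation": TCP orientation; "force": force on the tool from outside, world axes, zero at the start; "ft_torque": the same for the moment, N m; "grip_width": finger opening in m; "grip_force": force on a finger pad.
Only numpy, scipy, OpenCV 4.12 (cv2) and the standard library are available. Lean on these libraries where they do the work, as an engineer would, in place of code of your own. Each camera call takes 0.05 s, during which the arm holds its last target. There are 200 camera calls.

## Working session

There is one attempt and no reset: what is moved stays moved. The work goes in short steps, Python scripts to look and compute and a tool call to move; the robot and the scene stay as the last step left them, time stands still between calls to the robot, and variables do not carry over. Pictures are saved under pics/ and viewed, at most 10 in all, crops included, and the job is handed in when it is done.

Besides the shell and the picture viewer there is one more tool, called after "Request:" by a JSON object that holds its "name" and its "arguments", one argument or row to a line. play_rows: Moves the arm, as the interface text tells. Its arguments: {"type":"object","properties":{"motion":{"type":"array"},"grip":{"type":"number"},"force":{"type":"number"}},"required":["motion"]}

```bash
mkdir -p pics; ls; python3 - <<'E'
from workcell import arm
import cv2,numpy as np
s=arm.get_state(); print({k:np.round(v,3).tolist() for k,v in s.items()}, arm.nose_length)
for n in ("scene","top"):
    d=arm.get_image(n); cv2.imwrite(f"pics/{n}0.png",d["frame"][:,:,::-1]); print(n,d["fx"],d["fy"],d["cx"],d["cy"],np.round(d["cam_to_world"],3).tolist())
    np.savez(f"pics/{n}0.npz",**d)
E
```

```text
pics
{'t': 0.0, 'joints': [-1.364, 0.616, -0.013, 1.425, 0.008, 1.103, -0.04], 'qd': [-0.002, -0.001, -0.001, 0.001, -0.004, -0.0, 0.001], 'joint_torque': [-0.0, -45.893, 0.209, -16.574, -0.061, 0.02, 0.0], 'tcp_pos': [0.15, 0.632, 0.243], 'orientation': [[-0.973, 0.232, -0.001], [0.232, 0.973, -0.002], [-0.0, -0.003, -1.0]], 'force': [-0.621, -0.388, -0.689], 'ft_torque': [0.011, 0.019, 0.042], 'grip_force': 0.0, 'grip_width': 0.093} 0.025
scene 350.11029071268507 350.11029071268507 253.58389963021233 196.47513244503511 [[0.28, 0.536, -0.796, 1.526], [0.96, -0.174, 0.22, -0.211], [-0.021, -0.826, -0.563, 0.799], [0.0, 0.0, 0.0, 1.0]]
top 354.8852193854502 354.8852193854502 256.06253937425384 191.28403639794385 [[-0.005, -0.981, 0.192, 0.323], [-1.0, 0.007, 0.01, 0.045], [-0.012, -0.192, -0.981, 1.13], [0.0, 0.0, 0.0, 1.0]]
```

View pics/scene0.png

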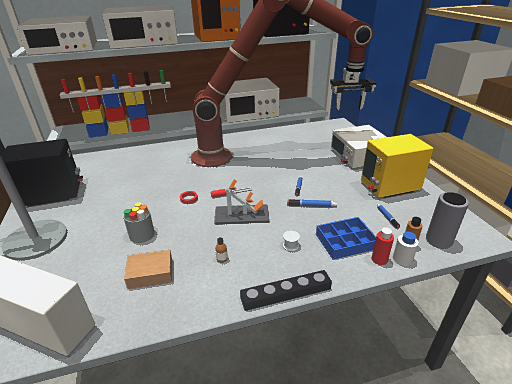

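View pics/top0.png

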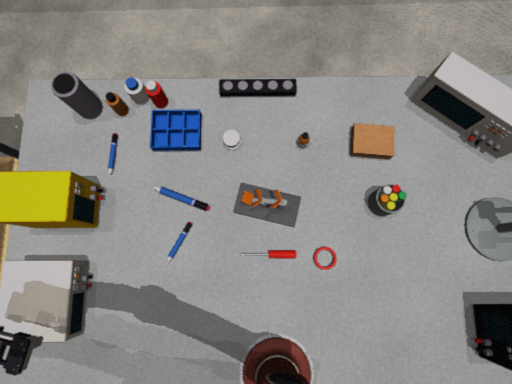

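Scene view: pot at (139,225), rest at (242,205), pump at (312,203). Top view: pump from nozzle (155,188) to button (209,207), rest at (267,204), pot at (387,200) with its free place apparently on the left; the smaller look-alikes are at (112,153) and (180,241).

```bash
cat > h.py <<'E'
import numpy as np,cv2
def load(n):
    d=np.load(n,allow_pickle=True); return {k:d[k] for k in d.files}
def ray(d,u,v):
    T=d["cam_to_world"]; r=T[:3,:3]@np.array([(u-d["cx"])/d["fx"],(v-d["cy"])/d["fy"],1]); return T[:3,3],r/np.linalg.norm(r)
def onz(d,u,v,z):
    c,r=ray(d,u,v); return c+r*(z-c[2])/r[2]
def tri(a,b):
    A=0;B=0
    for c,r in (a,b):
        P=np.eye(3)-np.outer(r,r); A=A+P; B=B+P@c
    p=np.linalg.solve(A,B); return p,[np.linalg.norm((np.eye(3)-np.outer(r,r))@(p-c)) for c,r in (a,b)]
def proj(d,p):
    T=d["cam_to_world"]; q=T[:3,:3].T@(np.asarray(p)-T[:3,3]); return np.array([d["fx"]*q[0]/q[2]+d["cx"],d["fy"]*q[1]/q[2]+d["cy"]])
E
python3 - <<'E'
from h import *
t=load("pics/top0.npz")["frame"][:,:,::-1]; s=load("pics/scene0.npz")["frame"][:,:,::-1]
R=lambda im,f:cv2.resize(im,None,fx=f,fy=f,interpolation=cv2.INTER_CUBIC)
a=R(t[175:235,148:308],5)      #800x300
b=R(s[172:227,205:275],5)[:275]      #350x275
c=R(t[178:223,365:410],6)  #270x270
e=R(s[198:246,120:158],5.5) #209x264
out=np.zeros((600,800,3),np.uint8)
x=0
out[:300]=a
for i in (b,c[:,:],e[:, :180]):
    w=min(i.shape[1],800-x);h=min(300,i.shape[0]);out[300:300+h,x:x+w]=i[:h,:w];x+=w
cv2.imwrite("pics/crop1.png",out)
E
```

```text
(no output)
```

View pics/crop1.png

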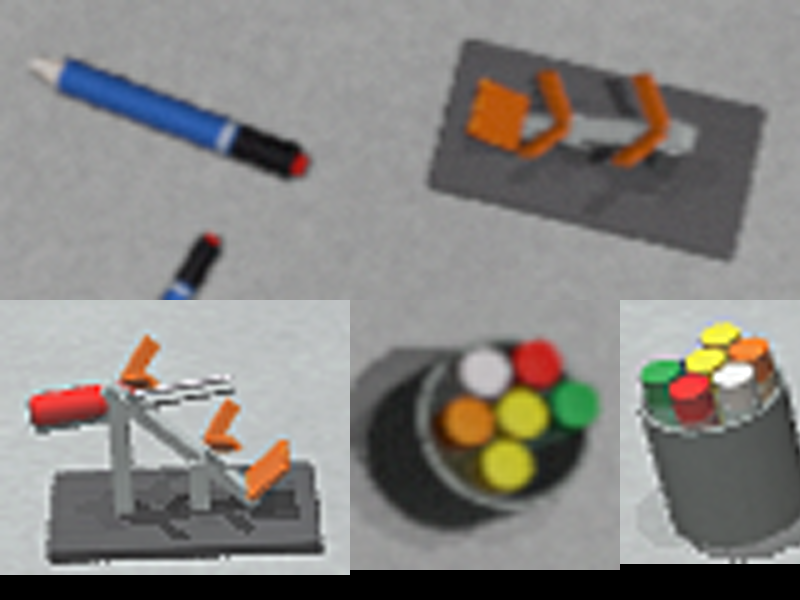

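The crop shows the nozzle (white) on the left like the cradle's stop, so the pump only needs pitching by 45°. In the pot the missing tube is opposite the white one (lower right in the top view, crop ≈ (557,456)).

```bash
python3 - <<'E'
from h import *
from workcell import arm
print([a for a in dir(arm) if a[0]!='_'])
t=load("pics/top0.npz"); s=load("pics/scene0.npz")
def comps(d,box,lo,hi,amin):
    x0,y0,x1,y1=box; hsv=cv2.cvtColor(d["frame"],cv2.COLOR_RGB2HSV)
    m=np.zeros(hsv.shape[:2],np.uint8); m[y0:y1,x0:x1]=cv2.inRange(hsv,lo,hi)[y0:y1,x0:x1]
    n,l,st,c=cv2.connectedComponentsWithStats(m)
    return [(c[i],st[i],l==i) for i in range(1,n) if st[i,4]>=amin]
# pump
print("blue");
for c,st,m in comps(t,(148,175,215,215),(100,100,40),(125,255,255),20):
    ys,xs=np.nonzero(m); l=cv2.fitLine(np.c_[xs,ys].astype(np.float32),2,0,.01,.01).ravel(); print(c,st,l, onz(t,*c,.012))
for c,st,m in comps(t,(200,198,215,215),(0,150,80),(8,255,255),2): print("red",c,st,onz(t,*c,.012))
for n,d,b in (("top",t,(235,180,305,230)),("scene",s,(205,172,275,227))):
    for c,st,m in comps(d,b,(6,140,80),(20,255,255),6):
        h=cv2.convexHull(np.argwhere(m)[:,::-1].astype(np.int32)).reshape(-1,2)
        print(n,"orange",c.round(1),st,h.tolist())
# plate
g=t["frame"].astype(int); m=np.zeros(g.shape[:2],np.uint8); m[178:232,230:305]=((g.max(2)<120))[178:232,230:305]
m=cv2.morphologyEx(m,cv2.MORPH_CLOSE,np.ones((9,9)))
cs=max(cv2.findContours(m,0,2)[0],key=cv2.contourArea); r=cv2.minAreaRect(cs); bx=cv2.boxPoints(r); print("plate",r,bx.round(1).tolist(),[onz(t,*p,.012).round(4).tolist() for p in bx])
# tubes
for nm,lo,hi in (("orange",(8,150,90),(19,255,255)),("yel",(23,150,110),(34,255,255)),("red",(0,170,120),(5,255,255)),("green",(50,120,90),(75,255,255)),("white",(0,0,170),(180,40,255))):
  for n,d,b in (("top",t,(365,178,410,223)),("scene",s,(120,198,158,220))):
    for c,st,m in comps(d,b,lo,hi,8): print(nm,n,c.round(1),st.tolist(),onz(d,*c,.115).round(4))
E
```

```text
['PlanningError', 'get_image', 'get_state', 'nose_length', 'sign_off']
blue
[175.71555556 195.29333333] [160 187  33  18 225] [  0.9346441    0.35558465 175.71556    195.29333   ] [0.53009047 0.31519172 0.012     ]
red [207.33333333 207.66666667] [206 206   3   4   9] [0.48928639 0.21263567 0.012     ]
top orange [251.  197.8] [241 189  21  18 200] [[261, 200], [260, 202], [256, 205], [254, 206], [253, 206], [245, 203], [241, 201], [241, 200], [243, 193], [244, 191], [256, 189], [258, 189], [259, 190], [261, 195]]
top orange [276.8 199.1] [271 190  11  18  82] [[281, 198], [280, 202], [278, 205], [274, 207], [271, 207], [271, 206], [275, 190], [277, 190], [278, 191], [280, 195]]
scene orange [232.8 184.3] [230 179   7  11  39] [[236, 181], [235, 189], [232, 189], [230, 188], [230, 185], [231, 183], [233, 180], [234, 179]]
scene orange [248.9 197.2] [246 192   7  10  39] [[252, 201], [248, 201], [246, 200], [246, 198], [247, 196], [249, 193], [250, 192], [252, 193]]
scene orange [258.  205.7] [254 200   9  12  57] [[262, 205], [256, 211], [255, 211], [254, 208], [254, 206], [256, 204]
[... 538 characters left out ...]
200.7] [387, 193, 11, 17, 118] [ 0.4907 -0.3356  0.115 ]
yel scene [137.8 203.9] [135, 202, 7, 4, 18] [ 0.4799 -0.3312  0.115 ]
yel scene [135.2 208.7] [132, 207, 8, 5, 27] [ 0.5059 -0.34    0.115 ]
red top [395.7 188.2] [392, 185, 8, 7, 43] [ 0.5275 -0.3497  0.115 ]
red scene [131.7 213.5] [129, 211, 7, 5, 22] [ 0.5303 -0.3514  0.115 ]
green top [402. 195.] [399, 192, 7, 7, 45] [ 0.5072 -0.3663  0.115 ]
green scene [126.9 210.6] [124, 209, 7, 4, 23] [ 0.5085 -0.3668  0.115 ]
white top [387.1 189.6] [384, 187, 7, 7, 39] [ 0.5233 -0.3245  0.115 ]
white scene [139.4 205.4] [120, 198, 38, 22, 465] [ 0.4908 -0.3261  0.115 ]
white scene [140.  211.2] [137, 210, 7, 4, 20] [ 0.526  -0.3247  0.115 ]
```

```bash
python3 - <<'E'
from h import *
t=load("pics/top0.npz"); s=load("pics/scene0.npz")
p=np.array([175.7155,195.2933]);l=np.array([.93464,.35558])
for a in (-22,-15,15,34): q=p+l*a; print(a,q,onz(t,*q,.012).round(4))
a=onz(t,*(p-15*l),.012);b=onz(t,*(p+33*l),.012);d=(b-a)/np.linalg.norm(b-a);print("pump dir",d,np.degrees(np.arctan2(d[1],d[0])))
for q in ((154,188),(209.5,207.5)): print(onz(t,*q,.012))
h=np.array([-.2436,-.9699,0]);y=np.cross([0,0,1],h);ux=(h+[0,0,1])/2**.5;uz=(-h+[0,0,1])/2**.5
for z in (.136,.141): print("high tips",[onz(t,*q,z).round(4).tolist() for q in ((276,190),(271.5,207),(280.5,198.5))])
print("scene tips",[onz(s,*q,.141).round(4).tolist() for q in ((234.5,179.5),)],"top stop centroid ~", onz(t,246.5,197.5,.045))
# predictions, origin so that cradle saddle mid = plate centre + k*h
c=np.array([.499,.023,0])
for k in (-.05,-.06,-.07):
    o=c+h*k+[0,0,.048]
    print(k,"top",[proj(t,o+ux*u+y*v+uz*w).round(1).tolist() for u,v,w in ((125,26,7),(125,-26,7),(125,0,-17),(45,26,7),(45,-26,7),(0,18,0),(0,-18,0))] if 0 else
     [proj(t,o+ux*u/1e3+y*v/1e3+uz*w/1e3).round(1).tolist() for u,v,w in ((125,26,7),(125,-26,7),(125,0,-17),(45,26,7),(45,-26,7),(0,18,0),(0,-18,0))],"scene",
     [proj(s,o+ux*u/1e3+y*v/1e3+uz*w/1e3).round(1).tolist() for u,v,w in ((125,26,7),(125,-26,7),(125,0,-17),(45,26,7),(45,-26,7),(0,18,0),(0,-18,0))])
E
```

```text
-22 [155.15342 187.47054] [0.5562 0.3827 0.012 ]
-15 [161.6959 189.9596] [0.5479 0.3612 0.012 ]
15 [189.7351 200.627 ] [0.5124 0.2695 0.012 ]
34 [207.49326 207.38302] [0.4902 0.2121 0.012 ]
pump dir [-0.3610376  -0.93255126  0.        ] -111.16393254404828
[0.55451708 0.38636853 0.012     ]
[0.48977671 0.20573252 0.012     ]
high tips [[0.5204, -0.0011, 0.136], [0.4715, 0.0124, 0.136], [0.4957, -0.0135, 0.136]]
high tips [[0.5194, -0.0009, 0.141], [0.4708, 0.0125, 0.141], [0.4949, -0.0132, 0.141]]
scene tips [[0.4701, 0.0115, 0.141]] top stop centroid ~ [0.51544817 0.08655478 0.045     ]
-0.05 top [[281.3, 191.1], [277.1, 208.8], [284.7, 202.3], [261.8, 190.4], [257.7, 207.0], [252.7, 193.1], [249.9, 204.2]] scene [[230.0, 187.3], [230.3, 179.5], [225.7, 187.5], [246.8, 200.0], [246.5, 192.0], [254.4, 206.7], [254.0, 201.1]]
-0.06 top [[277.8, 190.3], [273.6, 207.9], [281.3, 201.5], [258.6, 189.6], [254.4, 206.2], [249.6, 192.4], [246.8, 203.5]] scene [[232.9, 187.2], [233.0, 179.4], [228.5, 187.4], [249.6, 199.9], [249.2, 191.9], [257.1, 206.6], [256.7, 201.0]]
-0.07 top [[274.4, 189.5], [270.2, 207.1], [277.9, 200.6], [255.3, 188.8], [251.2, 205.4], [246.5, 191.6], [243.6, 202.7]] scene [[235.8, 187.1], [235.8, 179.3], [231.3, 187.3], [252.4, 199.8], [251.9, 191.8], [259.9, 206.5], [259.3, 200.9]]
```

Request:
{"name": "play_rows", "arguments": {
  "motion": [
    {"tx":-24.5,"ty":-13},
    {"tx":-24.5,"ty":-13},
    {"tx":-24.5,"ty":-13},
    {"tx":-24.5,"ty":-13},
    {"tx":-24.5,"ty":-13},
    {"tx":-24.5,"ty":-13},
    {"tx":-24.5,"ty":-13},
    {"tx":-24.5,"ty":-13},
    {"tx":-24.5,"ty":-13},
    {"tx":-24.5,"ty":-13},
    {"tx":-24.5,"ty":-13},
    {"tx":-24.5,"ty":-13}
  ],
  "grip": 70,
  "force": 20
}}

```text
$.motion[0]: bad value
```

Request:
{"name": "play_rows", "arguments": {
  "motion": [
    {"tx":-24.5,"ty":-13},
    {"tx":-24.5,"ty":-13},
    {"tx":-24.5,"ty":-13},
    {"tx":-24.5,"ty":-13},
    {"tx":-24.5,"ty":-13},
    {"tx":-24.5,"ty":-13},
    {"wz":0.12},
    {"wz":0.12},
    {"wz":0.12},
    {"wz":0.12},
    {"wz":0.12},
    {"wz":0.12}
  ]
}}

```text
$.motion[0]: bad value
```

Request:
{"name": "play_rows", "arguments": {
  "motion": [
    {"tz":12,"wz":0.12},
    {"tz":12,"wz":0.12},
    {"tz":12,"wz":0.12},
    {"tz":12,"wz":0.12},
    {"tz":12,"wz":0.12},
    {"tz":12,"wz":0.12},
    {"tz":12,"wz":0.12},
    {"tz":12,"wz":0.12},
    {"tz":12},
    {"tz":12},
    {"tz":0},
    {"tz":0}
  ]
}}

```text
$.motion[0]: bad value
```

Request:
{"name": "play_rows", "arguments": {
  "motion": [
    {"tx":-24.5,"ty":-13,"tz":0,"wx":0,"wy":0,"wz":0},
    {"tx":-24.5,"ty":-13,"tz":0,"wx":0,"wy":0,"wz":0},
    {"tx":-24.5,"ty":-13,"tz":0,"wx":0,"wy":0,"wz":0},
    {"tx":-24.5,"ty":-13,"tz":0,"wx":0,"wy":0,"wz":0},
    {"tx":-24.5,"ty":-13,"tz":0,"wx":0,"wy":0,"wz":0},
    {"tx":-24.5,"ty":-13,"tz":0,"wx":0,"wy":0,"wz":0},
    {"tx":-24.5,"ty":-13,"tz":0,"wx":0,"wy":0,"wz":0},
    {"tx":-24.5,"ty":-13,"tz":0,"wx":0,"wy":0,"wz":0},
    {"tx":-24.5,"ty":-13,"tz":0,"wx":0,"wy":0,"wz":0}
  ],
  "grip": 70,
  "force": 20
}}

```text
t: 0.85
tcp_pos: [0.3386, 0.4661, 0.2432]
orientation: [[-0.973, 0.232, -0.001], [0.232, 0.973, -0.001], [0.0, -0.001, -1.0]]
force: [0.4, 0.2, -0.2]
grip_width: 0.0676
grip_force: 0.0
```

Request:
{"name": "play_rows", "arguments": {
  "motion": [
    {"tx":-24.5,"ty":-13,"tz":0,"wx":0,"wy":0,"wz":0},
    {"tx":-24.5,"ty":-13,"tz":0,"wx":0,"wy":0,"wz":0},
    {"tx":-24.5,"ty":-13,"tz":0,"wx":0,"wy":0,"wz":0},
    {"tx":-24.5,"ty":-13,"tz":0,"wx":0,"wy":0,"wz":0},
    {"tx":-24.5,"ty":-13,"tz":0,"wx":0,"wy":0,"wz":0},
    {"tx":-24.5,"ty":-13,"tz":0,"wx":0,"wy":0,"wz":0},
    {"tx":-24.5,"ty":-13,"tz":0,"wx":0,"wy":0,"wz":0},
    {"tx":-24.5,"ty":-13,"tz":0,"wx":0,"wy":0,"wz":0},
    {"tx":-24.5,"ty":-13,"tz":0,"wx":0,"wy":0,"wz":0},
    {"tx":0,"ty":0,"tz":0,"wx":0,"wy":0,"wz":0.12},
    {"tx":0,"ty":0,"tz":0,"wx":0,"wy":0,"wz":0.12},
    {"tx":0,"ty":0,"tz":0,"wx":0,"wy":0,"wz":0.12}
  ]
}}

```text
t: 1.85
tcp_pos: [0.5256, 0.3015, 0.2429]
orientation: [[-0.824, 0.566, -0.001], [0.566, 0.824, -0.001], [0.001, -0.001, -1.0]]
force: [-1.1, 0.2, -0.2]
grip_width: 0.0673
grip_force: 0.0
```

Request:
{"name": "play_rows", "arguments": {
  "motion": [
    {"tx":0,"ty":0,"tz":10,"wx":0,"wy":0,"wz":0.12},
    {"tx":0,"ty":0,"tz":10,"wx":0,"wy":0,"wz":0.12},
    {"tx":0,"ty":0,"tz":10,"wx":0,"wy":0,"wz":0.12},
    {"tx":0,"ty":0,"tz":10,"wx":0,"wy":0,"wz":0.12},
    {"tx":0,"ty":0,"tz":10,"wx":0,"wy":0,"wz":0.12},
    {"tx":0,"ty":0,"tz":10,"wx":0,"wy":0,"wz":0.12},
    {"tx":0,"ty":0,"tz":10,"wx":0,"wy":0,"wz":0.12},
    {"tx":0,"ty":0,"tz":10,"wx":0,"wy":0,"wz":0.12},
    {"tx":0,"ty":0,"tz":10,"wx":0,"wy":0,"wz":0.12},
    {"tx":0,"ty":0,"tz":10,"wx":0,"wy":0,"wz":0.12},
    {"tx":0,"ty":0,"tz":10,"wx":0,"wy":0,"wz":0.12},
    {"tx":0,"ty":0,"tz":0,"wx":0,"wy":0,"wz":0}
  ]
}}

```text
t: 2.85
tcp_pos: [0.5235, 0.3022, 0.131]
orientation: [[0.338, 0.941, -0.005], [0.941, -0.338, -0.003], [-0.004, -0.003, -1.0]]
force: [-1.1, -0.5, -0.7]
grip_width: 0.0675
grip_force: 0.0
```

```bash
python3 - <<'E'
from workcell import arm
import cv2,numpy as np
s=arm.get_state(); print(np.round(s["tcp_pos"],4),np.round(s["orientation"],3).tolist(),np.round(s["joints"],2))
d=arm.get_image("wrist"); cv2.imwrite("pics/w1.png",d["frame"][:,:,::-1]); np.savez("pics/w1.npz",**d); print(d["fx"],d["cx"],d["cy"])
E
```

```text
[0.5235 0.3022 0.131 ] [[0.338, 0.941, -0.005], [0.941, -0.338, -0.003], [-0.004, -0.003, -1.0]] [-0.82  0.71  0.44  1.69 -0.38  0.83 -0.56]
297.3186396354542 255.9310106127563 190.55250360985374
```

View pics/w1.png

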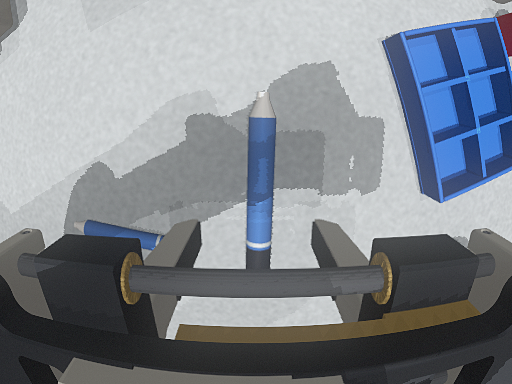

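Wrist view: the pump lies centred between the fingers and aligned, nozzle tip at (262,92), barrel/sleeve band at (258,245). I check the position along the tool.

```bash
cat >> h.py <<'E'
def fray(d,u,v):
    x,y=u-d["cx"],v-d["cy"]; r=np.hypot(x,y); a=r/d["fx"]; T=d["cam_to_world"]
    return T[:3,3],T[:3,:3]@np.array([np.sin(a)*x/r,np.sin(a)*y/r,np.cos(a)])
def fonz(d,u,v,z):
    c,r=fray(d,u,v); return c+r*(z-c[2])/r[2]
E
python3 - <<'E'
from h import *
d=load("pics/w1.npz")
for q in ((262,92),(261.5,118),(258.5,243)): print(fonz(d,*q,.012 if q[1]!=118 else .016))
E
```

```text
[0.55888991 0.3837743  0.012     ]
[0.55082785 0.36265395 0.016     ]
[0.50923695 0.2534754  0.012     ]
```

Request:
{"name": "play_rows", "arguments": {
  "motion": [
    {"tx":0,"ty":0,"tz":14,"wx":0,"wy":0,"wz":0},
    {"tx":0,"ty":0,"tz":14,"wx":0,"wy":0,"wz":0},
    {"tx":0,"ty":0,"tz":14,"wx":0,"wy":0,"wz":0},
    {"tx":0,"ty":0,"tz":14,"wx":0,"wy":0,"wz":0},
    {"tx":0,"ty":0,"tz":14,"wx":0,"wy":0,"wz":0},
    {"tx":0,"ty":0,"tz":14,"wx":0,"wy":0,"wz":0},
    {"tx":0,"ty":0,"tz":10,"wx":0,"wy":0,"wz":0},
    {"tx":0,"ty":0,"tz":6,"wx":0,"wy":0,"wz":0},
    {"tx":0,"ty":0,"tz":2,"wx":0,"wy":0,"wz":0},
    {"tx":0,"ty":0,"tz":0,"wx":0,"wy":0,"wz":0},
    {"tx":0,"ty":0,"tz":0,"wx":0,"wy":0,"wz":0}
  ]
}}

```text
t: 3.82
tcp_pos: [0.5259, 0.3027, 0.0323]
orientation: [[0.336, 0.942, 0.001], [0.942, -0.336, 0.001], [0.001, 0.001, -1.0]]
force: [-0.6, -0.8, 0.5]
grip_width: 0.067
grip_force: 0.0
```

Request:
{"name": "play_rows", "arguments": {
  "motion": [
    {"tx":0,"ty":0,"tz":0,"wx":0,"wy":0,"wz":0},
    {"tx":0,"ty":0,"tz":0,"wx":0,"wy":0,"wz":0},
    {"tx":0,"ty":0,"tz":0,"wx":0,"wy":0,"wz":0},
    {"tx":0,"ty":0,"tz":0,"wx":0,"wy":0,"wz":0},
    {"tx":0,"ty":0,"tz":0,"wx":0,"wy":0,"wz":0},
    {"tx":0,"ty":0,"tz":0,"wx":0,"wy":0,"wz":0},
    {"tx":0,"ty":0,"tz":0,"wx":0,"wy":0,"wz":0},
    {"tx":0,"ty":0,"tz":0,"wx":0,"wy":0,"wz":0}
  ],
  "grip": 255,
  "force": 25
}}

```text
t: 4.48
tcp_pos: [0.5254, 0.3025, 0.0316]
orientation: [[0.336, 0.942, 0.0], [0.942, -0.336, -0.0], [-0.0, 0.0, -1.0]]
force: [-0.1, 0.1, 0.6]
grip_width: 0.0229
grip_force: 24.9
```

Request:
{"name": "play_rows", "arguments": {
  "motion": [
    {"tx":0,"ty":0,"tz":-8,"wx":0,"wy":0,"wz":0},
    {"tx":0,"ty":0,"tz":-20,"wx":0,"wy":0,"wz":0},
    {"tx":0,"ty":0,"tz":-20,"wx":0,"wy":0,"wz":0},
    {"tx":0,"ty":0,"tz":-20,"wx":0,"wy":0,"wz":0},
    {"tx":0,"ty":0,"tz":-20,"wx":0,"wy":0,"wz":0},
    {"tx":0,"ty":0,"tz":-20,"wx":0,"wy":0,"wz":0},
    {"tx":0,"ty":0,"tz":-20,"wx":0,"wy":0,"wz":0},
    {"tx":0,"ty":0,"tz":-20,"wx":0,"wy":0,"wz":0},
    {"tx":0,"ty":0,"tz":-10,"wx":0,"wy":0,"wz":0},
    {"tx":0,"ty":0,"tz":0,"wx":0,"wy":0,"wz":-0.05},
    {"tx":0,"ty":0,"tz":0,"wx":0,"wy":0,"wz":-0.046}
  ]
}}

```text
t: 5.4
tcp_pos: [0.5255, 0.3026, 0.1906]
orientation: [[0.242, 0.97, 0.001], [0.97, -0.242, 0.001], [0.001, 0.001, -1.0]]
force: [-1.3, 0.5, -1.2]
grip_width: 0.0229
grip_force: 24.9
```

Request:
{"name": "play_rows", "arguments": {
  "motion": [
    {"tx":0,"ty":0,"tz":0,"wx":0,"wy":-0.0785,"wz":0},
    {"tx":0,"ty":0,"tz":0,"wx":0,"wy":-0.0785,"wz":0},
    {"tx":0,"ty":0,"tz":0,"wx":0,"wy":-0.0785,"wz":0},
    {"tx":0,"ty":0,"tz":0,"wx":0,"wy":-0.0785,"wz":0},
    {"tx":0,"ty":0,"tz":0,"wx":0,"wy":-0.0785,"wz":0},
    {"tx":0,"ty":0,"tz":0,"wx":0,"wy":-0.0785,"wz":0},
    {"tx":0,"ty":0,"tz":0,"wx":0,"wy":-0.0785,"wz":0},
    {"tx":0,"ty":0,"tz":0,"wx":0,"wy":-0.0785,"wz":0},
    {"tx":0,"ty":0,"tz":0,"wx":0,"wy":-0.0785,"wz":0},
    {"tx":0,"ty":0,"tz":0,"wx":0,"wy":-0.0785,"wz":0},
    {"tx":0,"ty":0,"tz":0,"wx":0,"wy":0,"wz":0},
    {"tx":0,"ty":0,"tz":0,"wx":0,"wy":0,"wz":0}
  ]
}}

```text
t: 6.4
tcp_pos: [0.5248, 0.3031, 0.1879]
orientation: [[0.171, 0.97, -0.173], [0.686, -0.243, -0.686], [-0.707, -0.002, -0.707]]
force: [-0.7, -0.3, 0.1]
grip_width: 0.0233
grip_force: 24.9
```

```bash
cat >> h.py <<'E'
from scipy.spatial.transform import Rotation as Ro
O=np.array([.515,.086,.048]);H=np.array([-.2436,-.9699,0]);UP=np.array([0,0,1.]);UX=(H+UP)/2**.5;UZ=(UP-H)/2**.5
def togo(s,p,R=None):
    Rc=np.array(s["orientation"]); print("tcp",np.round(s["tcp_pos"],4),"shift mm",np.round(Rc.T@(np.array(p)-s["tcp_pos"])*1e3,1), "rotvec",None if R is None else Ro.from_matrix(Rc.T@R).as_rotvec().round(3))
E
python3 - <<'E'
from h import *
from workcell import arm
s=arm.get_state()
R=np.c_[-UX,np.cross(-UZ,-UX),-UZ]
togo(s,O+UX*.0915+UZ*.1026,R); print(np.round(s["joints"],2),s["grip_force"],s["grip_width"])
E
```

```text
tcp [0.5248 0.3031 0.1879] shift mm [-143.2   43.3  146.9] rotvec [-0.001 -0.     0.002]
[-1.01  1.01  0.63  1.17  0.03  1.64 -0.74] 24.912735521793365 0.02331967962897999
```

Request:
{"name": "play_rows", "arguments": {
  "motion": [
    {"tx":-14.3,"ty":4.3,"tz":14.7,"wx":0,"wy":0,"wz":0},
    {"tx":-14.3,"ty":4.3,"tz":14.7,"wx":0,"wy":0,"wz":0},
    {"tx":-14.3,"ty":4.3,"tz":14.7,"wx":0,"wy":0,"wz":0},
    {"tx":-14.3,"ty":4.3,"tz":14.7,"wx":0,"wy":0,"wz":0},
    {"tx":-14.3,"ty":4.3,"tz":14.7,"wx":0,"wy":0,"wz":0},
    {"tx":-14.3,"ty":4.3,"tz":14.7,"wx":0,"wy":0,"wz":0},
    {"tx":-14.3,"ty":4.3,"tz":14.7,"wx":0,"wy":0,"wz":0},
    {"tx":-14.3,"ty":4.3,"tz":14.7,"wx":0,"wy":0,"wz":0},
    {"tx":-14.3,"ty":4.3,"tz":14.7,"wx":0,"wy":0,"wz":0},
    {"tx":-14.3,"ty":4.3,"tz":14.7,"wx":0,"wy":0,"wz":0},
    {"tx":0,"ty":0,"tz":0,"wx":0,"wy":0,"wz":0},
    {"tx":0,"ty":0,"tz":0,"wx":0,"wy":0,"wz":0}
  ]
}}

```text
t: 7.4
tcp_pos: [0.5167, 0.0912, 0.1882]
orientation: [[0.178, 0.969, -0.174], [0.687, -0.249, -0.683], [-0.705, 0.002, -0.709]]
force: [0.5, 0.5, 0.1]
grip_width: 0.0235
grip_force: 24.9
```

```bash
python3 - <<'E'
from h import *
from workcell import arm
s=arm.get_state()
R=np.c_[-UX,np.cross(-UZ,-UX),-UZ]
togo(s,O+UX*.0915+UZ*.1026,R); print(np.round(s["joints"],2))
d=arm.get_image("wrist"); np.savez("pics/w2.npz",**d)
e=arm.get_image("top");np.savez("pics/top2.npz",**e);f=arm.get_image("scene");np.savez("pics/scene2.npz",**f)
R=lambda im,f:cv2.resize(im,None,fx=f,fy=f,interpolation=cv2.INTER_CUBIC)
out=np.zeros((600,800,3),np.uint8)
out[:384,:512]=d["frame"]; out[:288,512:800]=R(f["frame"][150:246,190:286],3); out[384:600,:360]=R(e["frame"][165:237,210:330],3)
cv2.imwrite("pics/c2.png",out[:,:,::-1])
E
```

```text
tcp [0.5167 0.0912 0.1882] shift mm [ 3.7 -0.4  0.4] rotvec [-0.003 -0.003 -0.005]
[-0.89  0.85  0.69  1.62  0.17  1.25 -0.61]
```

View pics/c2.png

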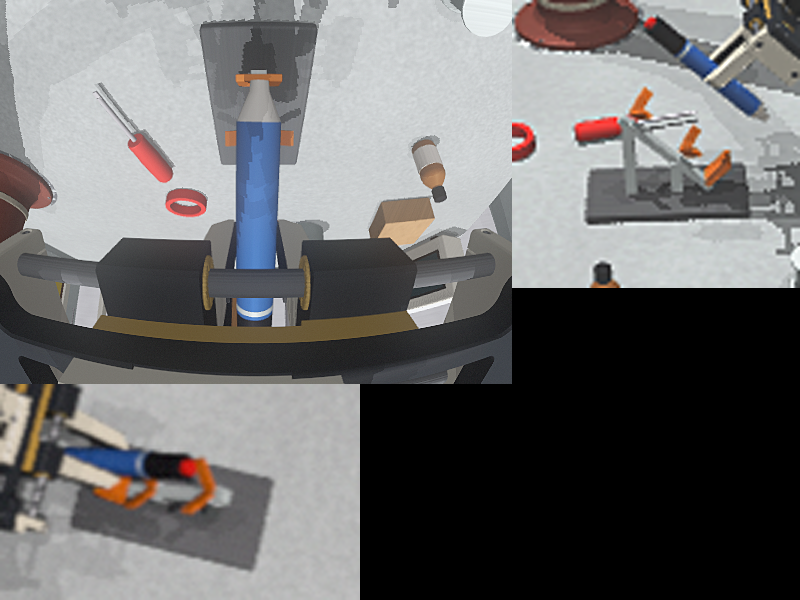

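The wrist view shows stop (258,79), lower saddle (261,138) and pump all on one line; the scene view shows the 45° slope matched. Descend into the cradle.

Request:
{"name": "play_rows", "arguments": {
  "motion": [
    {"tx":2,"ty":-0.2,"tz":12,"wx":0,"wy":0,"wz":0},
    {"tx":2,"ty":-0.2,"tz":12,"wx":0,"wy":0,"wz":0},
    {"tx":0,"ty":0,"tz":12,"wx":0,"wy":0,"wz":0},
    {"tx":0,"ty":0,"tz":12,"wx":0,"wy":0,"wz":0},
    {"tx":0,"ty":0,"tz":12,"wx":0,"wy":0,"wz":0},
    {"tx":0,"ty":0,"tz":8,"wx":0,"wy":0,"wz":0},
    {"tx":0,"ty":0,"tz":6,"wx":0,"wy":0,"wz":0},
    {"tx":0,"ty":0,"tz":4,"wx":0,"wy":0,"wz":0},
    {"tx":0,"ty":0,"tz":0,"wx":0,"wy":0,"wz":0},
    {"tx":0,"ty":0,"tz":0,"wx":0,"wy":0,"wz":0},
    {"tx":0,"ty":0,"tz":0,"wx":0,"wy":0,"wz":0}
  ]
}}

```text
t: 8.47
tcp_pos: [0.5042, 0.0431, 0.1289]
orientation: [[0.173, 0.97, -0.172], [0.686, -0.244, -0.685], [-0.706, 0.001, -0.708]]
force: [-0.3, -0.7, -0.3]
grip_width: 0.0233
grip_force: 24.9
```

```bash
python3 - <<'E'
from h import *
from workcell import arm
s=arm.get_state()
R=np.c_[-UX,np.cross(-UZ,-UX),-UZ]
togo(s,O+UX*.0875+UZ*.0196,R); print(R.T@s["force"])
E
```

```text
tcp [0.5042 0.0431 0.1289] shift mm [1.  0.  6.3] rotvec [ 0.    -0.001 -0.001]
[-0.27785363 -0.16618117  0.76907698]
```

Request:
{"name": "play_rows", "arguments": {
  "motion": [
    {"tx":-1,"ty":0,"tz":2,"wx":0,"wy":0,"wz":0},
    {"tx":0,"ty":0,"tz":2,"wx":0,"wy":0,"wz":0},
    {"tx":0,"ty":0,"tz":1,"wx":0,"wy":0,"wz":0},
    {"tx":0,"ty":0,"tz":0,"wx":0,"wy":0,"wz":0},
    {"tx":0,"ty":0,"tz":0,"wx":0,"wy":0,"wz":0}
  ]
}}

```text
t: 8.88
tcp_pos: [0.5049, 0.0392, 0.1266]
orientation: [[0.173, 0.97, -0.168], [0.687, -0.241, -0.685], [-0.705, 0.004, -0.709]]
force: [4.9, 3.6, 3.7]
grip_width: 0.0236
grip_force: 24.9
```

```bash
python3 - <<'E'
from h import *
from workcell import arm
s=arm.get_state()
R=np.c_[-UX,np.cross(-UZ,-UX),-UZ]
togo(s,O+UX*.0875+UZ*.0196,R); print(R.T@s["force"])
d=arm.get_image("wrist"); np.savez("pics/w3.npz",**d)
f=arm.get_image("scene")
R=lambda im,f:cv2.resize(im,None,fx=f,fy=f,interpolation=cv2.INTER_CUBIC)
out=np.zeros((400,800,3),np.uint8)
out[:400,:400]=R(d["frame"][30:230,150:350],2); out[:384,400:784]=R(f["frame"][150:246,190:286],4)
cv2.imwrite("pics/c3.png",out[:,:,::-1])
E
```

```text
tcp [0.5049 0.0392 0.1266] shift mm [ 1.9 -1.7  2.1] rotvec [ 0.004 -0.002 -0.001]
[ 0.68718129  3.8299553  -5.97994686]
```

View pics/c3.png

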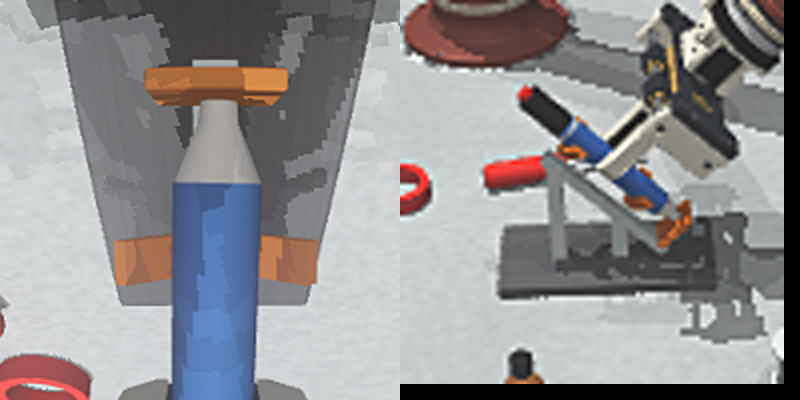

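Pump is seated in the V (6 N contact, centred at x≈216 between saddle ends 115 and 317), nozzle at the stop. Release.

Request:
{"name": "play_rows", "arguments": {
  "motion": [
    {"tx":0.5,"ty":1.5,"tz":0.5,"wx":0,"wy":0,"wz":0},
    {"tx":0.5,"ty":0.5,"tz":0,"wx":0,"wy":0,"wz":0}
  ]
}}

```text
t: 9.15
tcp_pos: [0.5055, 0.0387, 0.126]
orientation: [[0.172, 0.97, -0.172], [0.686, -0.243, -0.686], [-0.707, 0.001, -0.707]]
force: [2.4, 5.7, 9.7]
grip_width: 0.0228
grip_force: 24.9
```

Request:
{"name": "play_rows", "arguments": {
  "motion": [
    {"tx":0,"ty":0,"tz":0,"wx":0,"wy":0,"wz":0},
    {"tx":0,"ty":0,"tz":0,"wx":0,"wy":0,"wz":0},
    {"tx":0,"ty":0,"tz":0,"wx":0,"wy":0,"wz":0},
    {"tx":0,"ty":0,"tz":0,"wx":0,"wy":0,"wz":0},
    {"tx":0,"ty":0,"tz":0,"wx":0,"wy":0,"wz":0},
    {"tx":0,"ty":0,"tz":0,"wx":0,"wy":0,"wz":0},
    {"tx":0,"ty":0,"tz":0,"wx":0,"wy":0,"wz":0},
    {"tx":0,"ty":0,"tz":0,"wx":0,"wy":0,"wz":0},
    {"tx":0,"ty":0,"tz":0,"wx":0,"wy":0,"wz":0}
  ],
  "grip": 100
}}

```text
t: 9.9
tcp_pos: [0.5047, 0.0383, 0.1248]
orientation: [[0.173, 0.97, -0.173], [0.686, -0.245, -0.685], [-0.707, -0.0, -0.707]]
force: [-0.4, -0.5, -0.1]
grip_width: 0.0565
grip_force: 0.0
```

```bash
python3 - <<'E'
from h import *
from workcell import arm
s=arm.get_state()
R=np.c_[-UX,np.cross(-UZ,-UX),-UZ]
togo(s,O+UX*.0875+UZ*.0196,R); print(R.T@s["force"],s["grip_width"])
d=arm.get_image("wrist"); np.savez("pics/w4.npz",**d)
f=arm.get_image("scene");np.savez("pics/scene4.npz",**f);e=arm.get_image("top");np.savez("pics/top4.npz",**e)
R=lambda im,f:cv2.resize(im,None,fx=f,fy=f,interpolation=cv2.INTER_CUBIC)
out=np.zeros((400,800,3),np.uint8)
out[:400,:400]=R(d["frame"][30:230,150:350],2); out[:384,400:784]=R(f["frame"][150:246,190:286],4)
cv2.imwrite("pics/c4.png",out[:,:,::-1])
E
```

```text
tcp [0.5047 0.0383 0.1248] shift mm [ 1.3 -1.6  0.2] rotvec [-0.001 -0.    -0.001]
[-0.38245399 -0.22589027  0.45701236] 0.05645277439130665
```

View pics/c4.png

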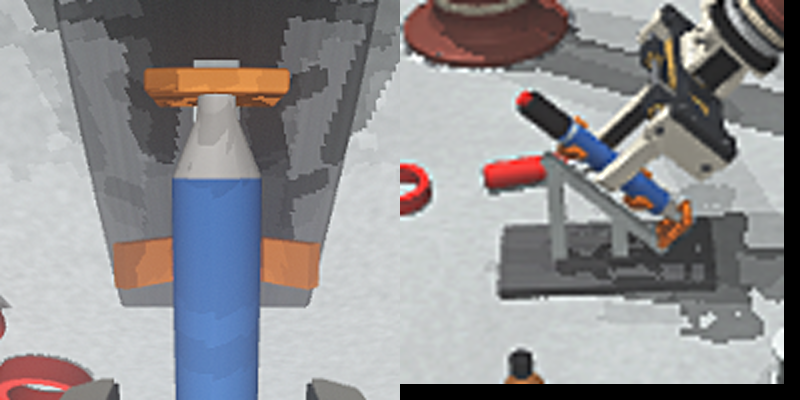

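Request:
{"name": "play_rows", "arguments": {
  "motion": [
    {"tx":0,"ty":0,"tz":-6,"wx":0,"wy":0,"wz":0},
    {"tx":0,"ty":0,"tz":-14,"wx":0,"wy":0,"wz":0},
    {"tx":0,"ty":0,"tz":-20,"wx":0,"wy":0,"wz":0},
    {"tx":0,"ty":0,"tz":-20,"wx":0,"wy":0,"wz":0},
    {"tx":0,"ty":0,"tz":-20,"wx":0,"wy":0,"wz":0},
    {"tx":0,"ty":0,"tz":-20,"wx":0,"wy":0,"wz":0},
    {"tx":0,"ty":0,"tz":-20,"wx":0,"wy":0,"wz":0},
    {"tx":0,"ty":0,"tz":-10,"wx":0,"wy":0,"wz":0}
  ]
}}

```text
t: 10.72
tcp_pos: [0.5283, 0.1297, 0.2184]
orientation: [[0.173, 0.97, -0.169], [0.688, -0.242, -0.684], [-0.705, 0.002, -0.709]]
force: [0.9, 0.0, 0.3]
grip_width: 0.0569
grip_force: 0.0
```

Request:
{"name": "play_rows", "arguments": {
  "motion": [
    {"tx":0,"ty":0,"tz":0,"wx":0,"wy":0.0785,"wz":0},
    {"tx":0,"ty":0,"tz":0,"wx":0,"wy":0.0785,"wz":0},
    {"tx":0,"ty":0,"tz":0,"wx":0,"wy":0.0785,"wz":0},
    {"tx":0,"ty":0,"tz":0,"wx":0,"wy":0.0785,"wz":0},
    {"tx":0,"ty":0,"tz":0,"wx":0,"wy":0.0785,"wz":0},
    {"tx":0,"ty":0,"tz":0,"wx":0,"wy":0.0785,"wz":0},
    {"tx":0,"ty":0,"tz":0,"wx":0,"wy":0.0785,"wz":0},
    {"tx":0,"ty":0,"tz":0,"wx":0,"wy":0.0785,"wz":0},
    {"tx":0,"ty":0,"tz":0,"wx":0,"wy":0.0785,"wz":0},
    {"tx":0,"ty":0,"tz":0,"wx":0,"wy":0.0785,"wz":0},
    {"tx":0,"ty":0,"tz":0,"wx":0,"wy":0,"wz":0}
  ]
}}

```text
t: 11.63
tcp_pos: [0.527, 0.1228, 0.2183]
orientation: [[0.252, 0.968, 0.001], [0.968, -0.252, 0.0], [0.001, 0.001, -1.0]]
force: [0.5, -1.8, 1.2]
grip_width: 0.0564
grip_force: 0.0
```

```bash
sed -i 's/^O=np.array(\[.515,.086,.048\])/O=np.array([.5165,.0856,.048])/' h.py; cat >> h.py <<'E'
RD=np.c_[-H,np.cross(-UP,-H),-UP]
E
python3 - <<'E'
from h import *
from workcell import arm
d=load("pics/w4.npz")
for q,w in (((258.5,119),.012),):
    c,r=fray(d,*q); p0=O+UZ*w; P=c+r*((p0-c)@UZ)/(r@UZ); print("barrel start s",(P-O)@UX,"lat",(P-O)@np.cross(UZ,UX))
s=arm.get_state(); togo(s,O+UX*.160+UP*.086,RD); print(np.round(s["joints"],2))
# pump ends/band: red button in scene + top now
ds=[arm.get_image(n) for n in ("scene","top")]; rr=[]
for n,d,b in zip("st",ds,((195,160,235,182),(255,185,300,215))):
    hsv=cv2.cvtColor(d["frame"],cv2.COLOR_RGB2HSV); x0,y0,x1,y1=b; m=cv2.inRange(hsv,(0,150,80),(4,255,255))[y0:y1,x0:x1]
    nn,l,st,c=cv2.connectedComponentsWithStats(m); 
    for i in range(1,nn): print(n,c[i]+[x0,y0],st[i,4])
    i=1+np.argmax(st[1:,4]); rr.append(ray(d,*(c[i]+[x0,y0])))
p,e=tri(*rr); print("button",p,e,"in cradle",(p-O)@UX,(p-O)@np.cross(UZ,UX),(p-O)@UZ)
E
```

```text
barrel start s 0.02059712158346952 lat 0.0024254237759415167
tcp [0.527  0.1228 0.2183] shift mm [-151.8    0.2  -28.9] rotvec [ 0.001 -0.001 -0.008]
[-0.57  0.5   0.45  1.79 -0.27  0.91 -0.25]
s [220.66666667 174.        ] 9
t [291.28 199.76] 25
button [ 0.48423509 -0.03958471  0.18142661] [np.float64(0.00034223542427543903), np.float64(0.0003422354242754627)] in cradle 0.18575907000049566 -0.0007987394062315322 0.002934653803473034
```

Request:
{"name": "play_rows", "arguments": {
  "motion": [
    {"tx":0,"ty":0,"tz":-15,"wx":0,"wy":0,"wz":-0.008},
    {"tx":0,"ty":0,"tz":-14,"wx":0,"wy":0,"wz":0},
    {"tx":-19,"ty":0,"tz":0,"wx":0,"wy":0,"wz":0},
    {"tx":-19,"ty":0,"tz":0,"wx":0,"wy":0,"wz":0},
    {"tx":-19,"ty":0,"tz":0,"wx":0,"wy":0,"wz":0},
    {"tx":-19,"ty":0,"tz":0,"wx":0,"wy":0,"wz":0},
    {"tx":-19,"ty":0,"tz":0,"wx":0,"wy":0,"wz":0},
    {"tx":-19,"ty":0,"tz":0,"wx":0,"wy":0,"wz":0},
    {"tx":-19,"ty":0,"tz":0,"wx":0,"wy":0,"wz":0},
    {"tx":-19,"ty":0,"tz":0,"wx":0,"wy":0,"wz":0},
    {"tx":0,"ty":0,"tz":0,"wx":0,"wy":0,"wz":0},
    {"tx":0,"ty":0,"tz":0,"wx":0,"wy":0,"wz":0}
  ]
}}

```text
t: 12.73
tcp_pos: [0.4917, -0.0195, 0.2457]
orientation: [[0.236, 0.972, -0.001], [0.972, -0.236, -0.001], [-0.001, -0.001, -1.0]]
force: [0.2, 0.2, -0.5]
grip_width: 0.0565
grip_force: 0.0
```

```bash
python3 - <<'E'
from h import *
from workcell import arm
s=arm.get_state(); togo(s,O+UX*.160+UP*.006,RD); print(np.round(s["joints"],2))
E
```

```text
tcp [ 0.4917 -0.0195  0.2457] shift mm [-5.1 -1.5 78.6] rotvec [-0.001  0.001  0.008]
[-0.35  0.4   0.48  1.88 -0.23  0.92  0.  ]
```

Request:
{"name": "play_rows", "arguments": {
  "motion": [
    {"tx":-3,"ty":-1,"tz":8,"wx":0,"wy":0,"wz":0},
    {"tx":0,"ty":0,"tz":14,"wx":0,"wy":0,"wz":0.008},
    {"tx":0,"ty":0,"tz":14,"wx":0,"wy":0,"wz":0},
    {"tx":0,"ty":0,"tz":14,"wx":0,"wy":0,"wz":0},
    {"tx":0,"ty":0,"tz":12,"wx":0,"wy":0,"wz":0},
    {"tx":0,"ty":0,"tz":8,"wx":0,"wy":0,"wz":0},
    {"tx":0,"ty":0,"tz":6,"wx":0,"wy":0,"wz":0},
    {"tx":0,"ty":0,"tz":0,"wx":0,"wy":0,"wz":0},
    {"tx":0,"ty":0,"tz":0,"wx":0,"wy":0,"wz":0},
    {"tx":0,"ty":0,"tz":0,"wx":0,"wy":0,"wz":0}
  ]
}}

```text
t: 13.57
tcp_pos: [0.4901, -0.0228, 0.1703]
orientation: [[0.244, 0.97, 0.001], [0.97, -0.244, -0.0], [0.0, 0.001, -1.0]]
force: [0.9, -0.5, -0.2]
grip_width: 0.0565
grip_force: 0.0
```

```bash
python3 - <<'E'
from h import *
from workcell import arm
s=arm.get_state(); togo(s,O+UX*.160+UP*.006,RD)
E
```

```text
tcp [ 0.4901 -0.0228  0.1703] shift mm [-1.5 -0.8  3.1] rotvec [ 0.001 -0.    -0.   ]
```

Good enough; close.

Request:
{"name": "play_rows", "arguments": {
  "motion": [
    {"tx":0,"ty":-0.5,"tz":2,"wx":0,"wy":0,"wz":0},
    {"tx":0,"ty":0,"tz":0,"wx":0,"wy":0,"wz":0},
    {"tx":0,"ty":0,"tz":0,"wx":0,"wy":0,"wz":0},
    {"tx":0,"ty":0,"tz":0,"wx":0,"wy":0,"wz":0},
    {"tx":0,"ty":0,"tz":0,"wx":0,"wy":0,"wz":0},
    {"tx":0,"ty":0,"tz":0,"wx":0,"wy":0,"wz":0},
    {"tx":0,"ty":0,"tz":0,"wx":0,"wy":0,"wz":0},
    {"tx":0,"ty":0,"tz":0,"wx":0,"wy":0,"wz":0}
  ],
  "grip": 255,
  "force": 35
}}

```text
t: 14.23
tcp_pos: [0.49, -0.0231, 0.1682]
orientation: [[0.245, 0.97, 0.002], [0.97, -0.245, -0.0], [0.0, 0.002, -1.0]]
force: [1.6, -0.3, 1.1]
grip_width: 0.0232
grip_force: 35.0
```

```bash
python3 - <<'E'
from h import *
from workcell import arm
s=arm.get_state(); Rc=np.array(s["orientation"])
print("tip in tool",Rc.T@(O-s["tcp_pos"]),"axis",Rc.T@UX); togo(s,O+UX*.160+UP*.006,RD); print(s["grip_width"],s["grip_force"],s["force"])
E
```

```text
tip in tool [ 0.11182617 -0.00109737  0.12019067] axis [-0.70702073  0.00228573 -0.70720573]
tcp [ 0.49   -0.0231  0.1682] shift mm [-1.3 -0.7  1. ] rotvec [ 0.002 -0.    -0.001]
0.023229457191895557 34.988535046577454 [ 1.64942749 -0.33713423  1.09527022]
```

Request:
{"name": "play_rows", "arguments": {
  "motion": [
    {"tx":0,"ty":0,"tz":-5,"wx":0,"wy":0,"wz":0},
    {"tx":0,"ty":0,"tz":-10,"wx":0,"wy":0,"wz":0},
    {"tx":0,"ty":0,"tz":-14,"wx":0,"wy":0,"wz":0},
    {"tx":0,"ty":0,"tz":-14,"wx":0,"wy":0,"wz":0},
    {"tx":0,"ty":0,"tz":-14,"wx":0,"wy":0,"wz":0},
    {"tx":0,"ty":0,"tz":-14,"wx":0,"wy":0,"wz":0},
    {"tx":0,"ty":0,"tz":-14,"wx":0,"wy":0,"wz":0},
    {"tx":0,"ty":0,"tz":-14,"wx":0,"wy":0,"wz":0},
    {"tx":0,"ty":0,"tz":-14,"wx":0,"wy":0,"wz":0},
    {"tx":0,"ty":0,"tz":-14,"wx":0,"wy":0,"wz":0},
    {"tx":0,"ty":0,"tz":-14,"wx":0,"wy":0,"wz":0},
    {"tx":0,"ty":0,"tz":-11,"wx":0,"wy":0,"wz":0}
  ]
}}

```text
t: 15.23
tcp_pos: [0.4884, -0.023, 0.3214]
orientation: [[0.245, 0.97, -0.0], [0.97, -0.245, 0.0], [0.0, -0.0, -1.0]]
force: [0.4, 0.6, -0.5]
grip_width: 0.0232
grip_force: 35.0
```

Request:
{"name": "play_rows", "arguments": {
  "motion": [
    {"tx":-13.3,"ty":3.1,"tz":0,"wx":0,"wy":0,"wz":0},
    {"tx":-13.3,"ty":3.1,"tz":0,"wx":0,"wy":0,"wz":0},
    {"tx":-13.3,"ty":3.1,"tz":0,"wx":0,"wy":0,"wz":0},
    {"tx":-13.3,"ty":3.1,"tz":0,"wx":0,"wy":0,"wz":0},
    {"tx":-13.3,"ty":3.1,"tz":0,"wx":0,"wy":0,"wz":0},
    {"tx":-13.3,"ty":3.1,"tz":0,"wx":0,"wy":0,"wz":0},
    {"tx":-13.3,"ty":3.1,"tz":0,"wx":0,"wy":0,"wz":0},
    {"tx":-13.3,"ty":3.1,"tz":0,"wx":0,"wy":0,"wz":0},
    {"tx":-13.3,"ty":3.1,"tz":0,"wx":0,"wy":0,"wz":0},
    {"tx":-13.3,"ty":3.1,"tz":0,"wx":0,"wy":0,"wz":0},
    {"tx":-13.3,"ty":3.1,"tz":0,"wx":0,"wy":0,"wz":0},
    {"tx":-13.3,"ty":3.1,"tz":0,"wx":0,"wy":0,"wz":0}
  ]
}}

```text
t: 16.23
tcp_pos: [0.4852, -0.1871, 0.3203]
orientation: [[0.245, 0.97, -0.001], [0.97, -0.245, 0.001], [0.0, -0.001, -1.0]]
force: [-0.2, 0.6, -0.7]
grip_width: 0.0234
grip_force: 35.0
```

Request:
{"name": "play_rows", "arguments": {
  "motion": [
    {"tx":-13.3,"ty":3.1,"tz":0,"wx":0,"wy":0,"wz":0},
    {"tx":-13.3,"ty":3.1,"tz":0,"wx":0,"wy":0,"wz":0},
    {"tx":-13.3,"ty":3.1,"tz":0,"wx":0,"wy":0,"wz":0},
    {"tx":-13.3,"ty":3.1,"tz":0,"wx":0,"wy":0,"wz":0},
    {"tx":-13.3,"ty":3.1,"tz":0,"wx":0,"wy":0,"wz":0},
    {"tx":-13.3,"ty":3.1,"tz":0,"wx":0,"wy":0,"wz":0},
    {"tx":-13.3,"ty":3.1,"tz":0,"wx":0,"wy":0,"wz":0},
    {"tx":-13.3,"ty":3.1,"tz":0,"wx":0,"wy":0,"wz":0},
    {"tx":-13.3,"ty":3.1,"tz":0,"wx":0,"wy":0,"wz":0},
    {"tx":-13.3,"ty":3.1,"tz":0,"wx":0,"wy":0,"wz":0},
    {"tx":-13.3,"ty":3.1,"tz":0,"wx":0,"wy":0,"wz":0},
    {"tx":-13.3,"ty":3.1,"tz":0,"wx":0,"wy":0,"wz":0}
  ]
}}

```text
t: 17.23
tcp_pos: [0.4824, -0.3507, 0.3203]
orientation: [[0.245, 0.97, -0.001], [0.97, -0.245, 0.001], [0.001, -0.001, -1.0]]
force: [-0.3, 0.2, -0.6]
grip_width: 0.0231
grip_force: 35.0
```

Request:
{"name": "play_rows", "arguments": {
  "motion": [
    {"tx":0,"ty":0,"tz":0,"wx":0,"wy":-0.0785,"wz":0},
    {"tx":0,"ty":0,"tz":0,"wx":0,"wy":-0.0785,"wz":0},
    {"tx":0,"ty":0,"tz":0,"wx":0,"wy":-0.0785,"wz":0},
    {"tx":0,"ty":0,"tz":0,"wx":0,"wy":-0.0785,"wz":0},
    {"tx":0,"ty":0,"tz":0,"wx":0,"wy":-0.0785,"wz":0},
    {"tx":0,"ty":0,"tz":0,"wx":0,"wy":-0.0785,"wz":0},
    {"tx":0,"ty":0,"tz":0,"wx":0,"wy":-0.0785,"wz":0},
    {"tx":0,"ty":0,"tz":0,"wx":0,"wy":-0.0785,"wz":0},
    {"tx":0,"ty":0,"tz":0,"wx":0,"wy":-0.0785,"wz":0},
    {"tx":0,"ty":0,"tz":0,"wx":0,"wy":-0.0785,"wz":0},
    {"tx":0,"ty":0,"tz":0,"wx":0,"wy":0,"wz":0},
    {"tx":0,"ty":0,"tz":0,"wx":0,"wy":0,"wz":0}
  ]
}}

```text
t: 18.23
tcp_pos: [0.4836, -0.349, 0.3191]
orientation: [[0.17, 0.97, -0.173], [0.688, -0.243, -0.684], [-0.706, -0.003, -0.708]]
force: [-0.3, -0.2, -0.7]
grip_width: 0.0234
grip_force: 35.0
```

```bash
python3 - <<'E'
from h import *
from workcell import arm
s=arm.get_state(); Rc=np.array(s["orientation"])
tip=np.array(s["tcp_pos"])+Rc@[.1118,0,.1202]; print("est tip",tip.round(4),"axis",(Rc@[-.707,0,-.707]).round(3),np.round(s["joints"],2),s["grip_width"],s["grip_force"])
I={n:arm.get_image(n) for n in ("wrist","top","scene")}
for n in I: np.savez(f"pics/{n}5.npz",**I[n])
for n in ("top","scene"): print(n,"pred tip",proj(I[n],tip).round(1),"pred top",proj(I[n],tip+Rc@[-.707,0,-.707]*.19).round(1))
R=lambda im,f:cv2.resize(im,None,fx=f,fy=f,interpolation=cv2.INTER_CUBIC)
out=np.zeros((600,800,3),np.uint8)
out[:384,:512]=I["wrist"]["frame"]; out[:400,512:800]=R(I["scene"]["frame"][140:240,100:172],4); out[384:600,:450]=R(I["top"]["frame"][158:230,330:480],3)
cv2.imwrite("pics/c5.png",out[:,:,::-1])
E
```

```text
est tip [ 0.4818 -0.3544  0.1551] axis [ 0.002 -0.002  1.   ] [-0.35  0.64  0.97  1.74  0.33  0.84  0.02] 0.02339853641314027 34.98657524585724
top pred tip [404.1 201.4] pred top [438.  187.4]
scene pred tip [128.1 195.6] pred top [113.9 143.6]
```

View pics/c5.png

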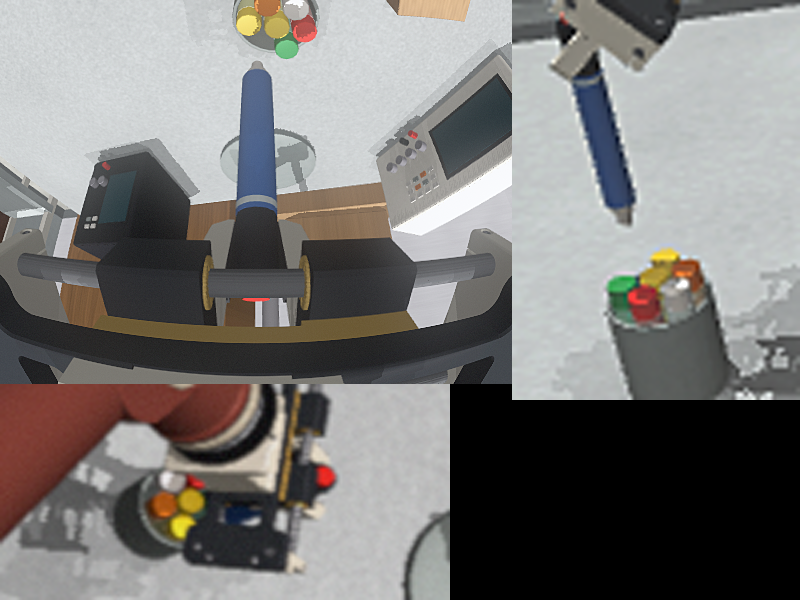

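Scene view: tip at about (128.5,195.5), matching the predicted (128.1,195.6). The wrist view shows all tube tops, the gap at about (259,44) and the nozzle tip at (257,66). I measure the gap relative to the tip with the wrist camera.

```bash
cat > m.py <<'E'
from h import *
import sys
d=load(sys.argv[1]); tz=float(sys.argv[2]); tip=eval(sys.argv[3])
hsv=cv2.cvtColor(d["frame"],cv2.COLOR_RGB2HSV); C={}
for nm,lo,hi in (("orange",(8,120,80),(18,255,255)),("yel",(20,120,100),(34,255,255)),("red",(0,160,120),(5,255,255)),("green",(50,100,80),(75,255,255)),("white",(0,0,200),(180,30,255))):
    m=np.zeros((384,512),np.uint8); m[0:110,225:330]=cv2.inRange(hsv,lo,hi)[0:110,225:330]
    n,l,st,c=cv2.connectedComponentsWithStats(m)
    for i in range(1,n):
        if 60<st[i,4]<900: print(nm,c[i].round(1),st[i].tolist(),fonz(d,*c[i],.115).round(4))
print("tip",fonz(d,*tip,tz))
E
python3 m.py pics/wrist5.npz .155 "(257,63)"
```

```text
orange [266.6   6.8] [254, 0, 27, 17, 370] [ 0.5016 -0.3175  0.115 ]
yel [248.3  21.2] [236, 7, 25, 29, 557] [ 0.4821 -0.3283  0.115 ]
yel [276.6  24.9] [265, 11, 24, 27, 509] [ 0.5062 -0.3382  0.115 ]
green [286.3  48.9] [275, 40, 23, 19, 327] [ 0.51   -0.3669  0.115 ]
white [296.9   2.7] [285, 0, 23, 9, 103] [ 0.5284 -0.3188  0.115 ]
tip [ 0.48478616 -0.35024005  0.155     ]
```

Request:
{"name": "play_rows", "arguments": {
  "motion": [
    {"tx":4.5,"ty":0.7,"tz":5.1,"wx":0,"wy":0,"wz":0},
    {"tx":4.5,"ty":0.7,"tz":5.1,"wx":0,"wy":0,"wz":0},
    {"tx":4.5,"ty":0.7,"tz":5.1,"wx":0,"wy":0,"wz":0},
    {"tx":4.5,"ty":0.7,"tz":5.1,"wx":0,"wy":0,"wz":0},
    {"tx":0,"ty":0,"tz":0,"wx":0,"wy":0,"wz":0},
    {"tx":0,"ty":0,"tz":0,"wx":0,"wy":0,"wz":0},
    {"tx":0,"ty":0,"tz":0,"wx":0,"wy":0,"wz":0}
  ]
}}

```text
t: 18.97
tcp_pos: [0.4855, -0.353, 0.2927]
orientation: [[0.173, 0.97, -0.173], [0.686, -0.245, -0.686], [-0.707, -0.0, -0.707]]
force: [-0.6, -0.8, -0.7]
grip_width: 0.0232
grip_force: 35.0
```

```bash
python3 - <<'E'
from h import *
from workcell import arm
s=arm.get_state(); Rc=np.array(s["orientation"])
tip=np.array(s["tcp_pos"])+Rc@[.1118,0,.1202]; print("est tip",tip.round(4),"axis",(Rc@[-.707,0,-.707]).round(3))
I={n:arm.get_image(n) for n in ("wrist","scene")}
for n in I: np.savez(f"pics/{n}6.npz",**I[n])
hole=np.array([.484,-.3564,.115])
print("scene: tip",proj(I["scene"],tip),"hole at tube-top level",proj(I["scene"],hole))
R=lambda im,f:cv2.resize(im,None,fx=f,fy=f,interpolation=cv2.INTER_CUBIC)
out=np.zeros((400,800,3),np.uint8)
out[:400,:480]=R(I["wrist"]["frame"][0:100,200:320],4); out[:400,480:800]=R(I["scene"]["frame"][180:230,115:155],8)
cv2.imwrite("pics/c6.png",out[:,:,::-1])
E
```

```text
est tip [ 0.484  -0.3588  0.1287] axis [ 0. -0.  1.]
scene: tip [128.47825804 202.72093068] hole at tube-top level [130.11438361 205.89517227]
```

View pics/c6.png

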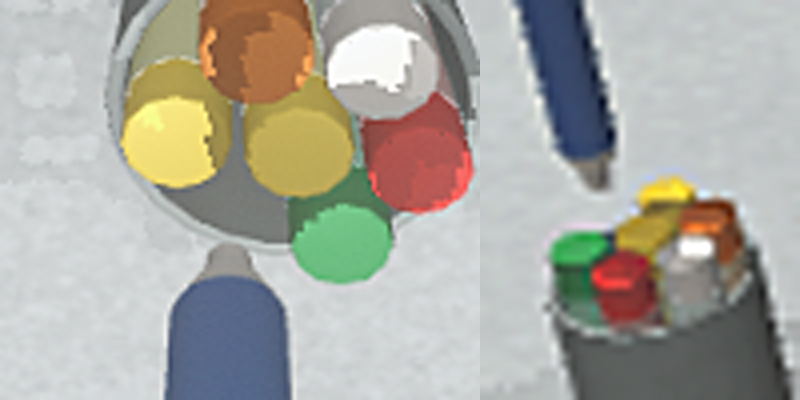

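Wrist crop: tube-top centres green (342,243), middle (298,148), red (420,165), white (385,65), orange (257,57), yellow (172,140); nozzle tip (229,247), so the gap's top-level centre should sit near (216,235).

```bash
python3 - <<'E'
from h import *
d=load("pics/wrist6.npz")
f=lambda u,v,z:fonz(d,u/4+200,v/4,z)
P={n:f(u,v,.115) for n,u,v in (("g",342,243),("c",298,148),("r",420,165),("w",385,65),("o",257,57),("y",172,140))}
for n in P: print(n,P[n].round(4),np.linalg.norm(P[n]-P["c"]).round(4))
print("holes",P["g"]+P["y"]-P["c"],2*P["c"]-P["w"],"c",(P["r"]+P["y"])/2,(P["g"]+P["o"])/2)
print("tip",f(229,247,.1287))
E
```

```text
g [ 0.5103 -0.3673  0.115 ] 0.0275
c [ 0.5059 -0.3402  0.115 ] 0.0
r [ 0.5307 -0.3498  0.115 ] 0.0266
w [ 0.5273 -0.3238  0.115 ] 0.027
o [ 0.5025 -0.3165  0.115 ] 0.0239
y [ 0.4806 -0.3318  0.115 ] 0.0266
holes [ 0.48509395 -0.35893958  0.115     ] [ 0.48445317 -0.35658304  0.115     ] c [ 0.50565134 -0.34079425  0.115     ] [ 0.50643535 -0.34191791  0.115     ]
tip [ 0.48756191 -0.35333536  0.1287    ]
```

Gap (0.4848,-0.3575) and tip agree within 2 mm; lower while watching the force.

Request:
{"name": "play_rows", "arguments": {
  "motion": [
    {"tx":3,"ty":-0.8,"tz":3,"wx":0,"wy":0,"wz":0},
    {"tx":3,"ty":0,"tz":3,"wx":0,"wy":0,"wz":0},
    {"tx":3,"ty":0,"tz":3,"wx":0,"wy":0,"wz":0},
    {"tx":3,"ty":0,"tz":3,"wx":0,"wy":0,"wz":0},
    {"tx":3,"ty":0,"tz":3,"wx":0,"wy":0,"wz":0},
    {"tx":3,"ty":0,"tz":3,"wx":0,"wy":0,"wz":0},
    {"tx":3,"ty":0,"tz":3,"wx":0,"wy":0,"wz":0},
    {"tx":3,"ty":0,"tz":3,"wx":0,"wy":0,"wz":0},
    {"tx":3,"ty":0,"tz":3,"wx":0,"wy":0,"wz":0},
    {"tx":0,"ty":0,"tz":0,"wx":0,"wy":0,"wz":0},
    {"tx":0,"ty":0,"tz":0,"wx":0,"wy":0,"wz":0}
  ]
}}

```text
t: 19.98
tcp_pos: [0.4846, -0.3526, 0.2542]
orientation: [[0.172, 0.97, -0.173], [0.686, -0.244, -0.685], [-0.707, -0.001, -0.707]]
force: [0.3, 0.2, 0.0]
grip_width: 0.0232
grip_force: 35.0
```

Request:
{"name": "play_rows", "arguments": {
  "motion": [
    {"tx":2.5,"ty":0,"tz":2.5,"wx":0,"wy":0,"wz":0},
    {"tx":2.5,"ty":0,"tz":2.5,"wx":0,"wy":0,"wz":0},
    {"tx":2.5,"ty":0,"tz":2.5,"wx":0,"wy":0,"wz":0},
    {"tx":2.5,"ty":0,"tz":2.5,"wx":0,"wy":0,"wz":0},
    {"tx":2.5,"ty":0,"tz":2.5,"wx":0,"wy":0,"wz":0},
    {"tx":2.5,"ty":0,"tz":2.5,"wx":0,"wy":0,"wz":0},
    {"tx":0,"ty":0,"tz":0,"wx":0,"wy":0,"wz":0},
    {"tx":0,"ty":0,"tz":0,"wx":0,"wy":0,"wz":0}
  ]
}}

```text
t: 20.65
tcp_pos: [0.4846, -0.3526, 0.233]
orientation: [[0.173, 0.97, -0.173], [0.686, -0.244, -0.685], [-0.707, -0.001, -0.707]]
force: [0.2, -0.4, -2.0]
grip_width: 0.0231
grip_force: 35.0
```

Request:
{"name": "play_rows", "arguments": {
  "motion": [
    {"tx":2.5,"ty":0,"tz":2.5,"wx":0,"wy":0,"wz":0},
    {"tx":2.5,"ty":0,"tz":2.5,"wx":0,"wy":0,"wz":0},
    {"tx":2.5,"ty":0,"tz":2.5,"wx":0,"wy":0,"wz":0},
    {"tx":2.5,"ty":0,"tz":2.5,"wx":0,"wy":0,"wz":0},
    {"tx":2.5,"ty":0,"tz":2.5,"wx":0,"wy":0,"wz":0},
    {"tx":2.5,"ty":0,"tz":2.5,"wx":0,"wy":0,"wz":0},
    {"tx":2.5,"ty":0,"tz":2.5,"wx":0,"wy":0,"wz":0},
    {"tx":2.5,"ty":0,"tz":2.5,"wx":0,"wy":0,"wz":0},
    {"tx":0,"ty":0,"tz":0,"wx":0,"wy":0,"wz":0},
    {"tx":0,"ty":0,"tz":0,"wx":0,"wy":0,"wz":0}
  ]
}}

```text
t: 21.48
tcp_pos: [0.4847, -0.3526, 0.2048]
orientation: [[0.173, 0.97, -0.173], [0.686, -0.244, -0.685], [-0.707, -0.001, -0.707]]
force: [0.6, -1.0, -0.5]
grip_width: 0.0229
grip_force: 35.0
```

Tip at about z 0.041, no resistance. Continue.

Request:
{"name": "play_rows", "arguments": {
  "motion": [
    {"tx":2,"ty":0,"tz":2,"wx":0,"wy":0,"wz":0},
    {"tx":2,"ty":0,"tz":2,"wx":0,"wy":0,"wz":0},
    {"tx":2,"ty":0,"tz":2,"wx":0,"wy":0,"wz":0},
    {"tx":2,"ty":0,"tz":2,"wx":0,"wy":0,"wz":0},
    {"tx":2,"ty":0,"tz":2,"wx":0,"wy":0,"wz":0},
    {"tx":2,"ty":0,"tz":2,"wx":0,"wy":0,"wz":0},
    {"tx":2,"ty":0,"tz":2,"wx":0,"wy":0,"wz":0},
    {"tx":2,"ty":0,"tz":2,"wx":0,"wy":0,"wz":0},
    {"tx":2,"ty":0,"tz":2,"wx":0,"wy":0,"wz":0},
    {"tx":2,"ty":0,"tz":2,"wx":0,"wy":0,"wz":0},
    {"tx":0,"ty":0,"tz":0,"wx":0,"wy":0,"wz":0},
    {"tx":0,"ty":0,"tz":0,"wx":0,"wy":0,"wz":0}
  ]
}}

```text
t: 22.48
tcp_pos: [0.4847, -0.3526, 0.1766]
orientation: [[0.173, 0.97, -0.173], [0.686, -0.244, -0.685], [-0.707, -0.0, -0.707]]
force: [-0.3, -0.7, -0.4]
grip_width: 0.0234
grip_force: 35.0
```

Request:
{"name": "play_rows", "arguments": {
  "motion": [
    {"tx":1,"ty":0,"tz":1,"wx":0,"wy":0,"wz":0},
    {"tx":1,"ty":0,"tz":1,"wx":0,"wy":0,"wz":0},
    {"tx":1,"ty":0,"tz":1,"wx":0,"wy":0,"wz":0},
    {"tx":1,"ty":0,"tz":1,"wx":0,"wy":0,"wz":0},
    {"tx":0.7,"ty":0,"tz":0.7,"wx":0,"wy":0,"wz":0},
    {"tx":0,"ty":0,"tz":0,"wx":0,"wy":0,"wz":0},
    {"tx":0,"ty":0,"tz":0,"wx":0,"wy":0,"wz":0}
  ]
}}

```text
t: 23.07
tcp_pos: [0.4847, -0.3529, 0.1704]
orientation: [[0.173, 0.97, -0.173], [0.685, -0.245, -0.686], [-0.707, 0.0, -0.707]]
force: [0.0, 0.4, 1.1]
grip_width: 0.0235
grip_force: 35.0
```

Request:
{"name": "play_rows", "arguments": {
  "motion": [
    {"tx":0.7,"ty":0,"tz":0.7,"wx":0,"wy":0,"wz":0},
    {"tx":0.7,"ty":0,"tz":0.7,"wx":0,"wy":0,"wz":0},
    {"tx":0,"ty":0,"tz":0,"wx":0,"wy":0,"wz":0},
    {"tx":0,"ty":0,"tz":0,"wx":0,"wy":0,"wz":0}
  ]
}}

```text
t: 23.4
tcp_pos: [0.4847, -0.3542, 0.1703]
orientation: [[0.174, 0.97, -0.173], [0.683, -0.245, -0.688], [-0.709, 0.001, -0.705]]
force: [-1.2, 0.8, 9.5]
grip_width: 0.0235
grip_force: 35.0
```

Floor contact (9.5 N). Ease off, open, withdraw along the tool.

Request:
{"name": "play_rows", "arguments": {
  "motion": [
    {"tx":-0.6,"ty":0,"tz":-0.6,"wx":0,"wy":0,"wz":0},
    {"tx":0,"ty":0,"tz":0,"wx":0,"wy":0,"wz":0},
    {"tx":0,"ty":0,"tz":0,"wx":0,"wy":0,"wz":0}
  ]
}}

```text
t: 23.65
tcp_pos: [0.4847, -0.3536, 0.1704]
orientation: [[0.173, 0.97, -0.173], [0.684, -0.245, -0.687], [-0.708, 0.001, -0.706]]
force: [-0.0, 1.1, 6.9]
grip_width: 0.0229
grip_force: 35.0
```

Request:
{"name": "play_rows", "arguments": {
  "motion": [
    {"tx":0,"ty":0,"tz":0,"wx":0,"wy":0,"wz":0},
    {"tx":0,"ty":0,"tz":0,"wx":0,"wy":0,"wz":0},
    {"tx":0,"ty":0,"tz":0,"wx":0,"wy":0,"wz":0},
    {"tx":0,"ty":0,"tz":0,"wx":0,"wy":0,"wz":0},
    {"tx":0,"ty":0,"tz":0,"wx":0,"wy":0,"wz":0},
    {"tx":0,"ty":0,"tz":0,"wx":0,"wy":0,"wz":0},
    {"tx":0,"ty":0,"tz":0,"wx":0,"wy":0,"wz":0}
  ],
  "grip": 100
}}

```text
t: 24.23
tcp_pos: [0.4847, -0.3526, 0.1688]
orientation: [[0.173, 0.97, -0.173], [0.686, -0.244, -0.685], [-0.707, -0.0, -0.707]]
force: [0.3, -0.2, -0.6]
grip_width: 0.0562
grip_force: 0.0
```

Request:
{"name": "play_rows", "arguments": {
  "motion": [
    {"tx":0,"ty":0,"tz":-6,"wx":0,"wy":0,"wz":0},
    {"tx":0,"ty":0,"tz":-14,"wx":0,"wy":0,"wz":0},
    {"tx":0,"ty":0,"tz":-14,"wx":0,"wy":0,"wz":0},
    {"tx":0,"ty":0,"tz":-14,"wx":0,"wy":0,"wz":0},
    {"tx":0,"ty":0,"tz":-14,"wx":0,"wy":0,"wz":0},
    {"tx":0,"ty":0,"tz":-14,"wx":0,"wy":0,"wz":0},
    {"tx":0,"ty":0,"tz":-14,"wx":0,"wy":0,"wz":0},
    {"tx":0,"ty":0,"tz":-10,"wx":0,"wy":0,"wz":0},
    {"tx":0,"ty":0,"tz":0,"wx":0,"wy":0,"wz":0},
    {"tx":0,"ty":0,"tz":0,"wx":0,"wy":0,"wz":0},
    {"tx":0,"ty":0,"tz":0,"wx":0,"wy":0,"wz":0}
  ]
}}

```text
t: 25.15
tcp_pos: [0.5014, -0.2843, 0.2393]
orientation: [[0.173, 0.969, -0.174], [0.686, -0.245, -0.685], [-0.707, -0.001, -0.707]]
force: [0.9, -0.5, 0.6]
grip_width: 0.0565
grip_force: 0.0
```

```bash
python3 - <<'E'
from h import *
from workcell import arm
I={n:arm.get_image(n) for n in ("wrist","scene")}
tip=np.array([.4845,-.3575,.005]); print(proj(I["scene"],tip+[0,0,.19]))
R=lambda im,f:cv2.resize(im,None,fx=f,fy=f,interpolation=cv2.INTER_CUBIC)
out=np.zeros((400,800,3),np.uint8)
out[:384,:512]=I["wrist"]["frame"]; out[:400,512:792]=R(I["scene"]["frame"][165:245,108:164],5)
cv2.imwrite("pics/c7.png",out[:,:,::-1])
E
```

```text
[124.36789414 186.08316252]
```

View pics/c7.png

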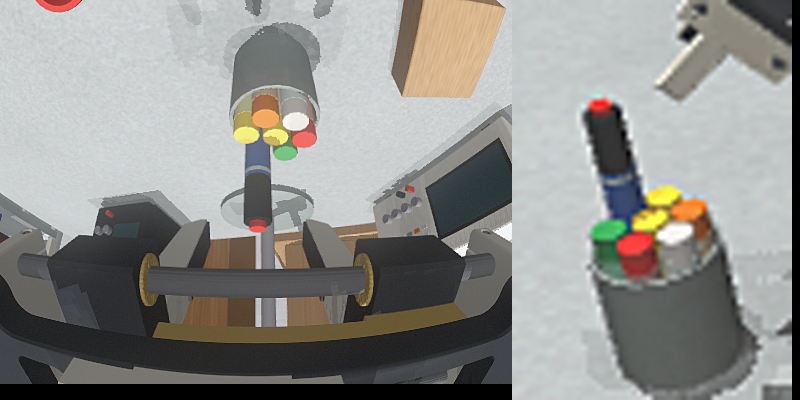

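The pump stands upright in the gap (button at scene (125.2,185.8), predicted (124.4,186.1)), all six tubes stand, and the gripper is clear.

```bash
python3 -c "
from workcell import arm
print(arm.sign_off())"
```

```text
the job is handed in; nothing more can be done
None
```

The pump stands upright, nozzle down on the pot floor in the free place, with all six tubes standing and the gripper clear; the job is handed in, but the hand-in returned no verdict.

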